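# Make up two sampling kits at the microscopy bench

### The arm

A 7-joint arm with a two-finger parallel gripper is mounted at the origin on the work surface. World frame = base frame: x ahead of the robot, y to its left, z up, the work surface at z = 0. Lengths are in m, angles in rad, forces in N, time in s.
With the tool pointing down it reaches from about 0.425 to 0.875 m from the base axis. Payload 8.4 kg.
Tool frame: the origin (TCP) lies on the centre line of the jaws, within the pads' length; the fingertips stand 19 mm ahead of it and the grasp point (between the pads) is the TCP; z points along the fingers, y is the direction in which the jaws open and shut (so a half turn about z gives the same grasp; the last joint's range is limited). The gripper opens to 87 mm and grips with 3 to 60 N. Pads are 19 mm wide; open, the fingers measure 117 mm over their backs; the gripper's body (75 mm by 190 mm) begins 51 mm behind the grasp point.
Start: joints at [-1.238, 0.333, 0.04, 1.465, -0.013, 1.343, -0.059], TCP at [0.272, 0.59, 0.242] pointing down, gripper open.
Joint ranges: [-2.58, 2.58], [-0.38, 2.09], [-1.3, 1.39], [0.25, 2.4], [-1.5, 4.64], [0.08, 2.09], [-2.65, 2.65]. Speed limits (rad/s): [2.22, 2.22, 2.79, 2.79, 3.14, 3.14, 3.14].

### API

Orientations are given as a unit quaternion [w, x, y, z].
In Python, from rig import manip gives the robot as it stands.
- The arm moves only by the tool apply_moves, never from a script. Its argument "motion" is one flat list of numbers, 7 for each row, row after row: the turn, a rotation vector about the tool's x, y, z in degrees, then the shift along the tool's x, y, z in mm, then the gripper command: -1 is shut, 1 is fully open, values between are in proportion. A call has 1 to 20 rows; each row is the pose to reach, as a shift and turn from the pose commanded when the call began, along the tool's axes at that moment; what a row does not reach only later rows make up. A row lasts 1/8 s, in which the tool goes at most 62.5 mm and 10.7 degrees, less where a joint would pass 70% of its speed; a pose out of reach is approached as far as the arm can. A call with a gripper value outside its range is refused whole. The fingers move at their own pace and stop on an object; the grip force is fixed at half the most. Time passes only in rows, so rows that repeat a pose let the fingers close. It gives the time, the measured TCP pose, the force and the opening at its end, in the units of the state.
- manip.state(): the state, without advancing time (a new reading comes with each control period).
- manip.grab_frame(name): name is "side" or "top" or "wrist"; returns the picture (420x560x3 uint8, red, green, blue); there is no depth.
- manip.camera_info(name): a dict with "fx", "fy", "cx", "cy" (pixels), "origin" and "orientation" of the camera in the world; the wrist camera has in their place "tool_from_camera" (4x4, takes a point from camera to tool coordinates, whose origin is the TCP and whose axes are the flange's). Camera axes: x right, y down, z forward; pixel columns grow to the right and rows downward; lengths in m; the calibration is good to about 2 mm. A picture is of the moment at which its call begins: read the wrist's pose just before it. camera_info takes no time and is no camera call.
- manip.job_done(): hands the job in, once; it reports no verdict.
The state is a dict: "time_s": time; "joint_pos": joint angles; "joint_vel": joint speeds; "joint_efforts": joint torques, N m; "ee_pos": TCP position; "eef_rot": TCP orientation; "wrist_force": force on the tool from outside, world axes, zero at the start; "torque": the same for the moment, N m; "opening": finger opening in m.
Only numpy, scipy, OpenCV 4.12 (cv2) and the standard library are available. Lean on these libraries where they do the work, as an engineer would, in place of code of your own. Each camera call takes 0.05 s, during which the arm holds its last target.

### The job

Make up the two sampling kits from the stock on the bench, finishing the orange kit before the blue one is complete: the orange tray gets the blue slide mailer in its long slot, the yellow-lidded cup in its large well and the white dropper bottle in its small well; the blue tray gets the green slide mailer in its long slot and the amber bottle in its square well. Set each thing down flat or upright on the floor of its own compartment, never letting it fall more than a couple of centimetres, and leave the red mailer, the red-lidded cup and the green bottle where they stand.

Things in the scene. Friction and masses are not known exactly. Their poses are not given: they have to be found in the camera images.
- orange_tray: Orange kit tray, 134 (x) by 142 (y), three compartments. Fixed. Origin: centre of underside, z up. Rims and ribs end at height 14, compartment floors at 4 (white). Long slot (mailer): 126 (x) by 50 (y), centre x 0, y -42. Large well (cup): 70 by 70, centre x -28, y 32. Small well (dropper): 44 by 44, centre x 41, y 32. (Sizes in mm.)
- blue_tray: Blue kit tray, 118 (x) by 126 (y), two compartments. Fixed. Origin: centre of underside, z up. Rims and ribs end at height 14, compartment floors at 4 (white). Long slot (mailer): 110 (x) by 50 (y), centre x 0, y -34. Square well (bottle): 54 by 54, centre x 0, y 32. (Sizes in mm.)
- blue_mailer: Slide mailer, a closed blue plastic box with a blank white label on top, lying flat and loose: 84 long (x) by 30 wide (y) by 34 high. Origin: centre of its underside; z up. 45 g. Belongs in the orange tray's long slot, lengthwise (either way round). (Sizes in mm.)
- green_mailer: Slide mailer, a closed green plastic box with a blank white label on top, lying flat and loose: 84 long (x) by 30 wide (y) by 34 high. Origin: centre of its underside; z up. 45 g. Belongs in the blue tray's long slot, lengthwise (either way round). (Sizes in mm.)
- yellow_cup: White specimen cup with a yellow screw lid, standing loose: round, 50 diameter (47 at the foot) up to height 46, lid 52 diameter from height 46 to the top at 58. Origin: centre of its underside; z up. 60 g. Belongs in the orange tray's large well. (Sizes in mm.)
- dropper: White plastic dropper bottle with a thin black cap, standing loose: round body 26 diameter up to height 40, cap 16 diameter up to height 62; 30 g. Origin: centre of its underside; z up. Belongs in the orange tray's small well. (Sizes in mm.)
- amber_bottle: Small amber glass reagent bottle with a black cap, standing loose: round body 34 diameter up to height 46, cap 22 diameter up to height 66. Origin: centre of its underside; z up. 70 g. Belongs in the blue tray's well. (Sizes in mm.)
- red_mailer: Slide mailer, a closed red plastic box with a blank white label on top, lying flat and loose: 84 long (x) by 30 wide (y) by 34 high. Origin: centre of its underside; z up. Spare stock: not in any kit, leave it where it stands. (Sizes in mm.)
- red_cup: White specimen cup with a red screw lid, standing loose: round, 50 diameter (47 at the foot) up to height 46, lid 52 diameter from height 46 to the top at 58. Origin: centre of its underside; z up. Spare stock: not in any kit, leave it where it stands. (Sizes in mm.)
- green_bottle: Small green glass reagent bottle with a white cap, standing loose: round body 34 diameter up to height 46, cap 22 diameter up to height 66. Origin: centre of its underside; z up. Spare stock: not in any kit, leave it where it stands. (Sizes in mm.)
Not all that is in view belongs to the job. Several things look just like the green_mailer: the one meant starts farthest to the robot's right.

How it is judged:
On the way, in this order (a step that is already met when the one before it is completed fails the run):
1. the orange kit is complete: blue mailer, yellow-lidded cup and dropper bottle each released on the floor of its own compartment (x of blue_mailer in the frame of orange_tray between -0.025 and 0.025 m and y of blue_mailer in the frame of orange_tray between -0.056 and -0.028 m and z of blue_mailer in the frame of orange_tray between 0 and 0.01 m and angle between each of blue_mailer, yellow_cup, dropper's own z axis and vertical below 0.15 rad and linear speed of each of blue_mailer, yellow_cup, dropper below 0.02 m/s and contact force between the fingers and blue_mailer below 0.05 N and x of yellow_cup in the frame of orange_tray between -0.041 and -0.015 m and y of yellow_cup in the frame of orange_tray between 0.019 and 0.045 m and z of yellow_cup in the frame of orange_tray between 0 and 0.01 m and contact force between the fingers and yellow_cup below 0.05 N and x of dropper in the frame of orange_tray between 0.028 and 0.054 m and y of dropper in the frame of orange_tray between 0.019 and 0.045 m and z of dropper in the frame of orange_tray between 0 and 0.01 m and contact force between the fingers and dropper below 0.05 N), for 0.2 s.
2. the blue kit is complete: green mailer and amber bottle each released on the floor of its own compartment (x of green_mailer in the frame of blue_tray between -0.018 and 0.018 m and y of green_mailer in the frame of blue_tray between -0.048 and -0.02 m and z of green_mailer in the frame of blue_tray between 0 and 0.01 m and angle between each of green_mailer, amber_bottle's own z axis and vertical below 0.15 rad and linear speed of each of green_mailer, amber_bottle below 0.02 m/s and contact force between the fingers and green_mailer below 0.05 N and x of amber_bottle in the frame of blue_tray between -0.013 and 0.013 m and y of amber_bottle in the frame of blue_tray between 0.019 and 0.045 m and z of amber_bottle in the frame of blue_tray between 0 and 0.01 m and contact force between the fingers and amber_bottle below 0.05 N), for 0.2 s.
At the end, for the whole second after the job is handed in: All five rest, released, still and untilted (0.15 rad), on the floor of their own compartments (underside at most 10 mm above the tray's): mailers within 14 mm across and 25 (orange) or 18 mm (blue) along the slot from its centre, the others within 13 mm of the well centre each way (all of step 1 and all of step 2); the robot touches nothing.
It fails at once if a kit thing is dropped: it falls freely faster than 0.8 m/s (a drop of more than about 3 cm) ((linear speed of blue_mailer above 0.8 m/s and contact force between anything else and blue_mailer below 0.01 N) or (linear speed of green_mailer above 0.8 m/s and contact force between anything else and green_mailer below 0.01 N) or (linear speed of yellow_cup above 0.8 m/s and contact force between anything else and yellow_cup below 0.01 N) or (linear speed of amber_bottle above 0.8 m/s and contact force between anything else and amber_bottle below 0.01 N) or (linear speed of dropper above 0.8 m/s and contact force between anything else and dropper below 0.01 N)).
It fails at once if a spare (red mailer, red-lidded cup, green bottle) is moved by more than 25 mm (distance of any of red_mailer, red_cup, green_bottle from where it was at the start of the episode above 0.025 m).
It also fails if it takes over 125 s, if anything falls off the work surface, if the arm or the gripper's body presses on something with over 40 N, if the wrist force passes 120 N, or if a joint passes its speed limit or range.

## Working session

There is one attempt and no reset: what is moved stays moved. The work goes in short steps, Python scripts to look and compute and a tool call to move; the robot and the scene stay as the last step left them, time stands still between calls to the robot, and variables do not carry over. Pictures are saved under pics/ and viewed, and the job is handed in when it is done.

Besides the shell and the picture viewer there is one more tool, called after ">>>" as a command line: name --argument value ..., lists and objects as JSON in quotes. apply_moves: Moves the arm, as the interface text tells. Its arguments: {"type":"object","properties":{"motion":{"type":"array"}},"required":["motion"]}

```bash
mkdir -p pics; python3 - <<'E'
from rig import manip
import cv2
print(manip.state())
for n in ["top","side"]:
    print(n,manip.camera_info(n))
    cv2.imwrite(f"pics/{n}0.png",manip.grab_frame(n)[:,:,::-1])
print(manip.camera_info("wrist"))
E
```

```text
{'time_s': 0.0, 'joint_pos': array([-1.23817439,  0.33391529,  0.03988931,  1.4662647 , -0.01342052,
        1.34333778, -0.05848583]), 'joint_vel': array([-2.83446180e-04,  3.08721685e-04, -5.83875515e-05,  6.34339812e-04,
        2.70274200e-04,  1.55318075e-03,  1.33915513e-03]), 'joint_efforts': array([-4.43103663e-04, -6.56349707e+01,  1.33492280e+00, -4.03793907e+01,
       -5.97405061e-02,  4.51223238e-02,  1.46441180e-04]), 'ee_pos': array([0.27188145, 0.58991132, 0.24065986]), 'eef_rot': array([-1.29734776e-04,  2.14248139e-01,  9.76778914e-01, -8.19220062e-04]), 'wrist_force': array([0.66788586, 0.0676623 , 0.78726476]), 'torque': array([0.04807369, 0.00256576, 0.08584512]), 'opening': 0.08694021656789319}
top {'fx': 436.87884065108, 'fy': 436.87884065108, 'cx': 284.32507416791736, 'cy': 214.4223978606977, 'origin': array([0.3479211 , 0.01103872, 0.84169679]), 'orientation': array([-0.05074972,  0.71560912, -0.69339393,  0.06732686])}
side {'fx': 535.8996390119711, 'fy': 535.8996390119711, 'cx': 275.7317399959799, 'cy': 213.989234713422, 'origin': array([ 0.1749501 , -0.75911589,  0.56039087]), 'orientation': array([-0.46849357,  0.85963346, -0.17690712,  0.10123222])}
{'fx': 300.2226807354181, 'fy': 300.2226807354181, 'cx': 274.6842691521711, 'cy': 205.70378495449245, 'tool_from_camera': array([[ 4.61417109e-04, -9.58260652e-01, -2.85895627e-01,
         8.00181015e-02],
       [ 9.99999864e-01,  5.11712164e-04, -1.01213810e-04,
        -2.32599464e-04],
       [ 2.43285481e-04, -2.85895542e-01,  9.58260758e-01,
        -1.44229126e-01],
       [ 0.00000000e+00,  0.00000000e+00,  0.00000000e+00,
         1.00000000e+00]])}
```

View pics/top0.png

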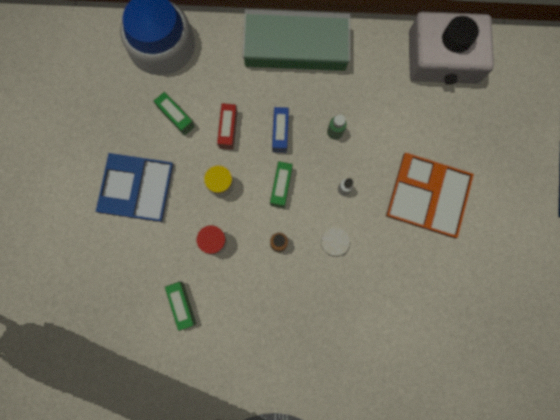

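View pics/side0.png

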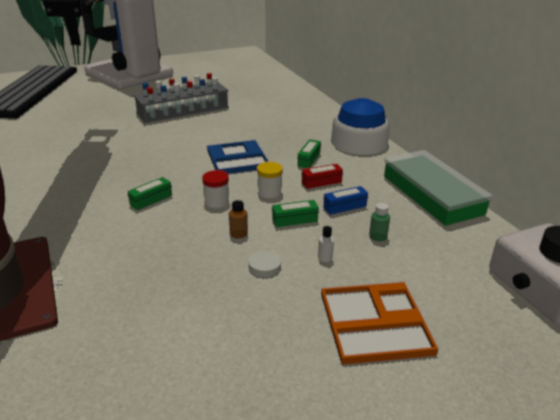

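The top view shows three green mailers, at (174,113), (282,184) and (180,306). The image's right is the robot's right, so (282,184) should be the one meant. I'll measure it and confirm in an enlarged crop.

```bash
cat > h.py <<'E'
import numpy as np,cv2
from rig import manip
from scipy.spatial.transform import Rotation as R
def q2R(q): return R.from_quat([q[1],q[2],q[3],q[0]]).as_matrix()
def proj(uv,z,name="top",st=None):
    c=manip.camera_info(name)
    d=np.array([(uv[0]-c['cx'])/c['fx'],(uv[1]-c['cy'])/c['fy'],1.])
    if name=="wrist":
        T=c['tool_from_camera'];Rt=q2R(st['eef_rot']);o=Rt@T[:3,3]+st['ee_pos'];d=Rt@T[:3,:3]@d
    else: o=c['origin'];d=q2R(c['orientation'])@d
    return o+d*(z-o[2])/d[2]
def pix(P,name="top",st=None):
    c=manip.camera_info(name);P=np.atleast_2d(P)
    if name=="wrist":
        T=c['tool_from_camera'];Rt=q2R(st['eef_rot']);o=Rt@T[:3,3]+st['ee_pos'];M=Rt@T[:3,:3]
    else: o=c['origin'];M=q2R(c['orientation'])
    p=(P-o)@M
    return np.c_[p[:,0]/p[:,2]*c['fx']+c['cx'],p[:,1]/p[:,2]*c['fy']+c['cy']]
E
python3 - <<'E'
from h import *
im=cv2.imread("pics/top0.png")
for n,(x,y,w,h) in dict(a=(90,85,160,120),b=(200,85,160,120),c=(200,155,160,120),d=(380,140,106,110)).items():
    s=5
    c=cv2.resize(im[y:y+h,x:x+w],None,fx=s,fy=s,interpolation=cv2.INTER_CUBIC)
    for i in range(0,w,20): cv2.putText(c,str(x+i),(i*s,10),0,.4,(0,0,255));cv2.line(c,(i*s,12),(i*s,20),(0,0,255))
    for i in range(0,h,20): cv2.putText(c,str(y+i),(0,i*s+4),0,.4,(0,0,255));cv2.line(c,(30,i*s),(36,i*s),(0,0,255))
    cv2.imwrite(f"pics/crop_{n}.png",c)
for p in [(174,113),(282,184),(180,306)]: print(p,proj(p,.034))
E
```

```text
(174, 113) [0.67659454 0.2137009  0.034     ]
(282, 184) [5.42900744e-01 1.79287293e-04 3.40000000e-02]
(180, 306) [0.31105927 0.1769441  0.034     ]
```

View pics/crop_a.png

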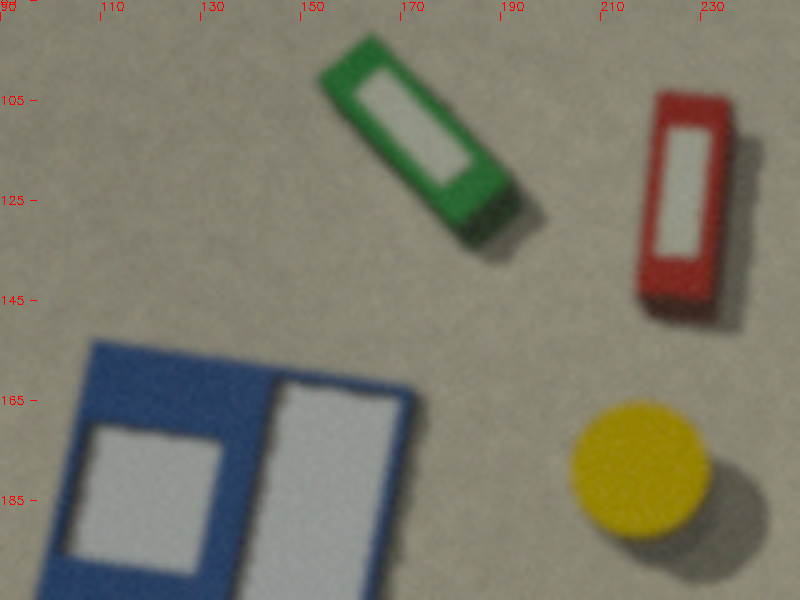

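View pics/crop_b.png

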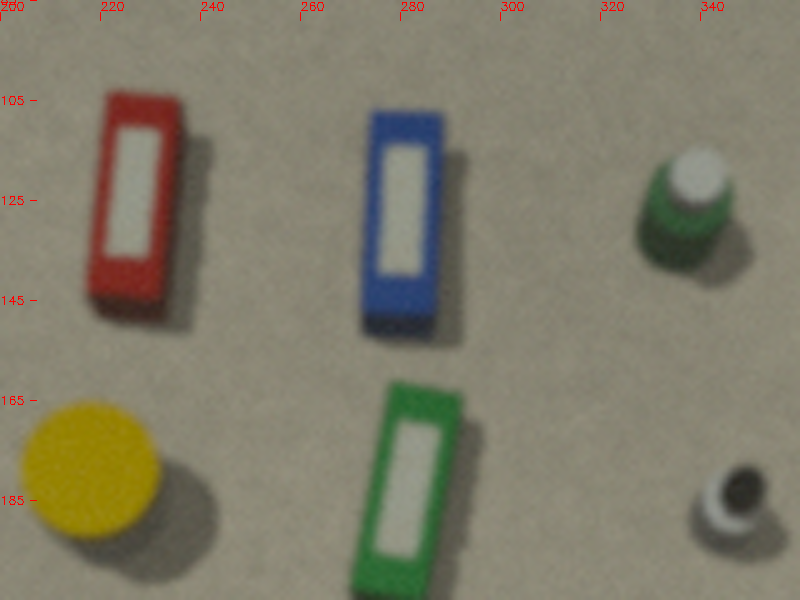

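View pics/crop_c.png

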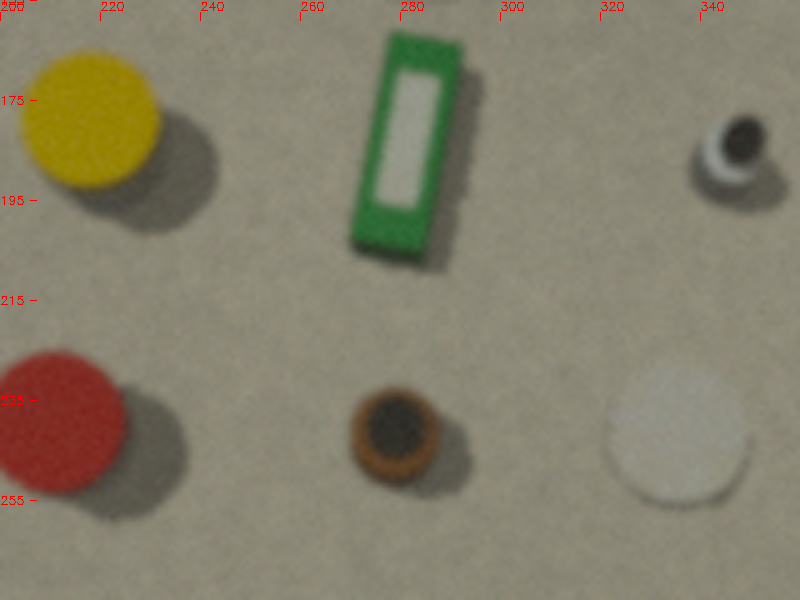

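View pics/crop_d.png

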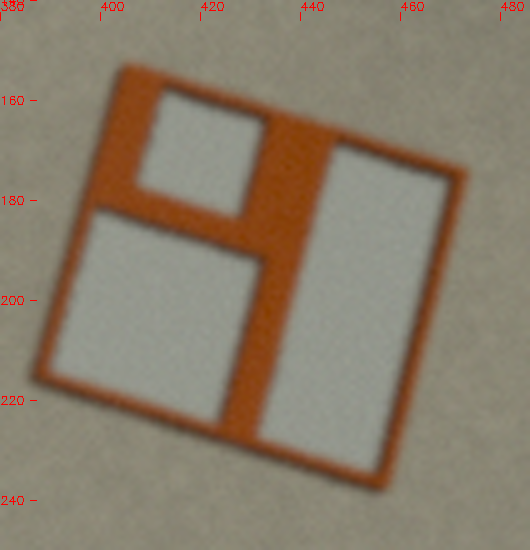

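```bash
python3 - <<'E'
from h import *
im=cv2.imread("pics/top0.png")
x,y,w,h,s=90,145,100,85,7
cv2.imwrite("pics/crop_e.png",cv2.resize(im[y:y+h,x:x+w],None,fx=s,fy=s,interpolation=cv2.INTER_CUBIC))
E
```

```text
(no output)
```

View pics/crop_e.png

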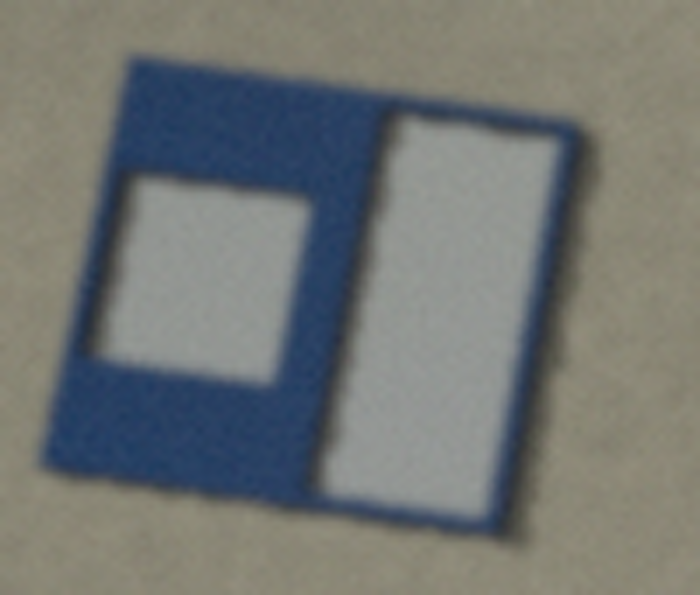

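The crop shows the blue tray corners at about (108.6,153.3), (172.6,162.9), (162.1,221.1) and (96,211.9).

```bash
python3 - <<'E'
from h import *
from scipy.optimize import least_squares
def fit(px,o,s,L,W,z,x0):
    uv=np.array(px)/s+np.array(o)+ (0.5/s-0.5)
    loc=np.array([[L,W],[L,-W],[-L,-W],[-L,W]])/2   # TL TR BR BL
    def f(p):
        c,n=np.cos(p[2]),np.sin(p[2]);q=loc@np.array([[c,n],[-n,c]])+p[:2]
        return (pix(np.c_[q,np.full(4,z)])-uv).ravel()
    r=least_squares(f,x0); return r.x,np.degrees(r.x[2]),np.abs(r.fun).max()
print("orange",fit([(122,63),(467,172),(386,492),(32,380)],(380,140),5,.134,.142,.014,[.5,-.3,0]))
print("blue",fit([(130,58),(578,125),(505,533),(42,468)],(90,145),7,.118,.126,.014,[.5,.3,0]))
print("bm",fit([(372,110),(442,111),(436,317),(363,314)],(200,85),5,.084,.03,.034,[.6,0,0]))
print("gm",fit([(390,33),(462,44),(424,252),(353,243)],(200,155),5,.084,.03,.034,[.6,0,0]))
print("yc",proj((218.2-.4,179-.4),.058),"dr",proj((348.9-.4,182.8-.4),.062),"am",proj((279.2-.4,240.6-.4),.066))
print("rm",fit([(108,92),(181,97),(163,301),(89,290)],(200,85),5,.084,.03,.034,[.6,0,0]))
print("gb",proj((339.6,119.8),.066),"rc",proj((211,239.6),.058), "disc",proj((336,241),.01))
E
```

```text
orange (array([ 0.53696499, -0.28977816, -0.28073394]), np.float64(-16.08486968022655), np.float64(0.12200481516100581))
blue (array([ 0.53267384,  0.28366316, -0.10759167]), np.float64(-6.164548869971568), np.float64(0.6699743287071556))
bm (array([ 0.65616316,  0.0069856 , -0.00260062]), np.float64(-0.149004576337186), np.float64(0.6863999354570751))
gm (array([ 0.54476282,  0.00197934, -0.1387272 ]), np.float64(-7.948482964810055), np.float64(0.7773789888973397))
yc [0.54308323 0.11874235 0.058     ] dr [ 0.54352    -0.12167997  0.062     ] am [0.43220829 0.00320348 0.066     ]
rm (array([ 0.65941432,  0.11092874, -0.03962867]), np.float64(-2.27055581874528), np.float64(0.9822475997434879))
gb [ 0.66253913 -0.10365593  0.066     ] rc [0.43024469 0.12475365 0.058     ] disc [ 0.44028184 -0.10703689  0.01      ]
```

```bash
cat >> h.py <<'E'
def go(*targets):
    """targets (x,y,z,phi_deg of tool x) -> rows relative to the present pose"""
    st=manip.state();R0=q2R(st['eef_rot'])
    for x,y,z,ph in targets:
        a=np.radians(ph);c,s=np.cos(a),np.sin(a)
        Rt=np.array([[c,s,0],[s,-c,0],[0,0,-1.]])
        rv=R.from_matrix(R0.T@Rt).as_rotvec(degrees=True);d=R0.T@(np.array([x,y,z])-st['ee_pos'])*1e3
        print("rot",rv.round(1),"shift",d.round(1),"rows>=",max(np.linalg.norm(d)/62.5,np.linalg.norm(rv)/10.7).round(1))
def stat():
    s=manip.state();x=q2R(s['eef_rot'])
    print("t",round(s['time_s'],2),"p",s['ee_pos'].round(4),"phi",np.degrees(np.arctan2(x[1,0],x[0,0])).round(2),"F",s['wrist_force'].round(1),"open",round(s['opening'],4))
E
python3 - <<'E'
from h import *
stat(); go((.656,.007,.2,179.85))
E
```

```text
t 0.1 p [0.2719 0.59   0.2408] phi 155.26 F [-0.4  0.4  0.3] open 0.0872
rot [ -0.1  -0.  -24.6] shift [-592.8 -368.7   41.4] rows>= 11.2
```

>>> apply_moves --motion '[0,0,-24.6,-593,-369,41,1,0,0,-24.6,-593,-369,41,1,0,0,-24.6,-593,-369,41,1,0,0,-24.6,-593,-369,41,1,0,0,-24.6,-593,-369,41,1,0,0,-24.6,-593,-369,41,1,0,0,-24.6,-593,-369,41,1,0,0,-24.6,-593,-369,41,1,0,0,-24.6,-593,-369,41,1,0,0,-24.6,-593,-369,41,1,0,0,-24.6,-593,-369,41,1,0,0,-24.6,-593,-369,41,1,0,0,-24.6,-593,-369,41,1,0,0,-24.6,-593,-369,41,1,0,0,-24.6,-593,-369,41,1]'

```text
time_s: 1.98
ee_pos: [0.6558, 0.009, 0.2007]
eef_rot: [-0.0, -0.0, 1.0, 0.0]
wrist_force: [-0.3, 0.9, -0.5]
opening: 0.0869
```

```bash
python3 - <<'E'
from h import *
stat(); st=manip.state()
im=manip.grab_frame("wrist")[:,:,::-1].copy()
for P in [(.656,.007,.034),(.5448,.002,.034),(.6625,-.1037,.066)]:
    p=pix(P,"wrist",st)[0];print(p);cv2.drawMarker(im,tuple(int(round(v)) for v in p),(255,0,255),0,10)
cv2.imwrite("pics/w1.png",im)
go((.656,.007,.033,179.85))
E
```

```text
t 1.98 p [0.6558 0.009  0.2007] phi -179.99 F [-0.3  0.9 -0.5] open 0.0869
[272.34512978 194.49040172]
[266.96233758  82.60951311]
[158.324362   209.15600624]
rot [0.  0.  0.1] shift [-1.000e-01 -1.800e+00  1.678e+02] rows>= 2.7
```

View pics/w1.png

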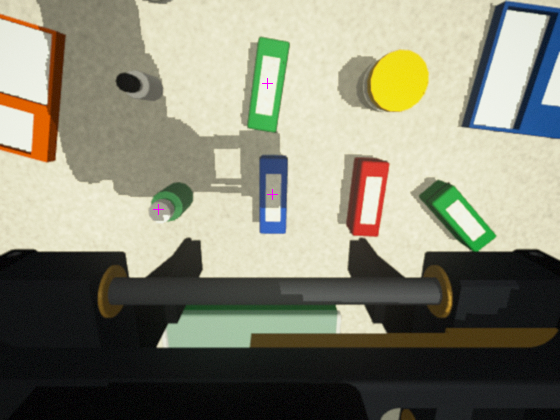

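The wrist view shows the blue mailer at (273,194), with my projected markers centred on the mailers and the green bottle cap. The top and wrist measurements agree.

>>> apply_moves --motion '[0,0,0,0,-2,60,1,0,0,0,0,-2,120,1,0,0,0,0,-2,150,1,0,0,0,0,-2,168,1,0,0,0,0,-2,168,1,0,0,0,0,-2,168,1,0,0,0,0,-2,168,-1,0,0,0,0,-2,168,-1,0,0,0,0,-2,168,-1,0,0,0,0,-2,168,-1,0,0,0,0,-2,168,-1,0,0,0,0,-2,168,-1,0,0,0,0,-2,150,-1,0,0,0,0,-2,110,-1,0,0,0,0,-2,70,-1,0,0,0,0,-2,70,-1]'

```text
time_s: 4.03
ee_pos: [0.6586, 0.0048, 0.1357]
eef_rot: [0.004, 0.001, 1.0, 0.0]
wrist_force: [0.9, -0.5, -0.4]
opening: 0.0298
```

```bash
cat >> h.py <<'E'
OR=(.53697,-.28978,-.28073); BL=(.53267,.28366,-.10759)
def tp(t,x,y):
    c,s=np.cos(t[2]),np.sin(t[2]); return t[0]+c*x-s*y, t[1]+s*x+c*y
E
python3 - <<'E'
from h import *
stat()
x,y=tp(OR,0,-.042);print(x,y)
go((x,y,.13,180-16.08),(x,y,.038,180-16.08))
E
```

```text
t 4.03 p [0.6586 0.0048 0.1357] phi 179.84 F [ 0.9 -0.5 -0.4] open 0.0298
0.5253335998958539 -0.3301358445905451
rot [ 0.1  0.4 15.9] shift [ 132.4 -335.3    4.5] rows>= 5.8
rot [ 0.1  0.4 15.9] shift [ 133.1 -335.3   96.5] rows>= 6.0
```

>>> apply_moves --motion '[0,0,16,133,-335,4,-1,0,0,16,133,-335,4,-1,0,0,16,133,-335,4,-1,0,0,16,133,-335,4,-1,0,0,16,133,-335,4,-1,0,0,16,133,-335,4,-1,0,0,16,133,-335,4,-1,0,0,16,133,-335,4,-1,0,0,16,133,-335,4,-1,0,0,16,133,-335,4,-1]'

```text
time_s: 5.28
ee_pos: [0.523, -0.3284, 0.1265]
eef_rot: [-0.0, 0.139, 0.99, 0.0]
wrist_force: [0.1, 0.6, -0.7]
opening: 0.0297
```

```bash
python3 - <<'E'
from h import *
stat();st=manip.state()
x,y=tp(OR,0,-.042)
go((x,y,.039,180-16.08))
im=manip.grab_frame("wrist")[:,:,::-1].copy()
for l in [(.067,.071),(.067,-.071),(-.067,-.071),(-.067,.071)]:
    p=pix([*tp(OR,*l),.014],"wrist",st)[0];cv2.drawMarker(im,tuple(int(round(v)) for v in p),(255,0,255),0,10)
cv2.imwrite("pics/w2.png",im)
E
```

```text
t 5.28 p [ 0.523  -0.3284  0.1265] phi 163.97 F [ 0.1  0.6 -0.7] open 0.0297
rot [ 0.  -0.   0.1] shift [-2.7 -1.  87.5] rows>= 1.4
```

View pics/w2.png

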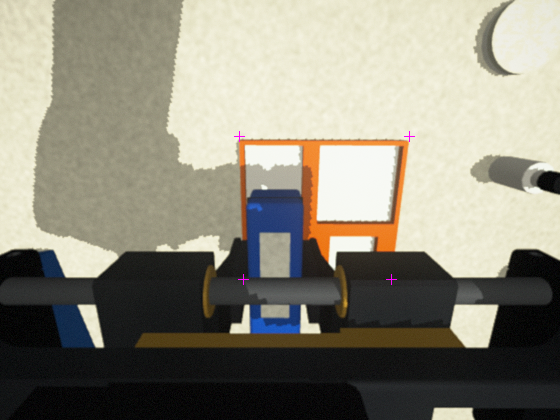

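The mailer is held straight over the slot. The tray corners sit about 3 px (~2–3 mm) from the prediction, well inside tolerance.

>>> apply_moves --motion '[0,0,0,-3,-1,40,-1,0,0,0,-3,-1,70,-1,0,0,0,-3,-1,84,-1,0,0,0,-3,-1,87,-1,0,0,0,-3,-1,87,-1,0,0,0,-3,-1,87,-1]'

```text
time_s: 6.08
ee_pos: [0.5254, -0.3313, 0.0405]
eef_rot: [0.0, 0.14, 0.99, 0.0]
wrist_force: [-2.4, 2.2, 5.7]
opening: 0.0293
```

```bash
python3 - <<'E'
from h import *
stat()
E
```

```text
t 6.08 p [ 0.5254 -0.3313  0.0405] phi 163.88 F [-2.4  2.2  5.7] open 0.0293
```

>>> apply_moves --motion '[0,0,0,0,0,0,0.1,0,0,0,0,0,0,0.1,0,0,0,0,0,0,0.1,0,0,0,0,0,-20,0.1,0,0,0,0,0,-70,0.1,0,0,0,0,0,-110,1,0,0,0,0,0,-110,1,0,0,0,0,0,-110,1]'

```text
time_s: 7.08
ee_pos: [0.5248, -0.3314, 0.15]
eef_rot: [0.0, 0.14, 0.99, 0.0]
wrist_force: [-0.3, -0.3, -0.5]
opening: 0.0702
```

```bash
python3 - <<'E'
from h import *
stat();st=manip.state()
cv2.imwrite("pics/w3.png",manip.grab_frame("wrist")[:,:,::-1])
go((.543,.119,.15,180),(.543,.119,.04,180))
E
```

```text
t 7.08 p [ 0.5248 -0.3314  0.15  ] phi 163.86 F [-0.3 -0.3 -0.5] open 0.0702
rot [  0.   -0.  -16.1] shift [107.4 437.5  -0.6] rows>= 7.2
rot [  0.   -0.  -16.1] shift [107.3 437.5 109.4] rows>= 7.4
```

View pics/w3.png

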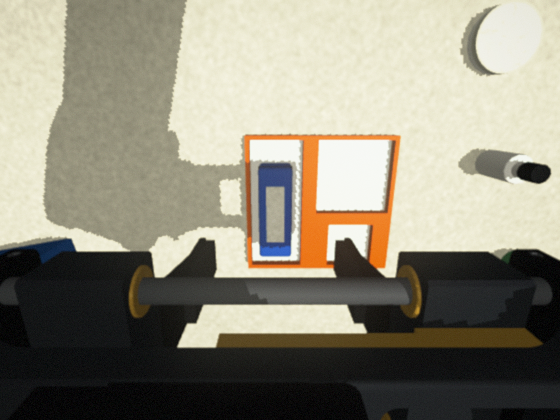

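The blue mailer lies flat and well centred in the long slot, at about (275,210). Next is the yellow cup.

>>> apply_moves --motion '[0,0,-16,107,438,0,1,0,0,-16,107,438,0,1,0,0,-16,107,438,0,1,0,0,-16,107,438,0,1,0,0,-16,107,438,0,1,0,0,-16,107,438,0,1,0,0,-16,107,438,0,1,0,0,-16,107,438,0,1,0,0,-16,107,438,0,1,0,0,-16,107,438,0,1,0,0,-16,107,438,0,1,0,0,-16,107,438,0,1]'

```text
time_s: 8.62
ee_pos: [0.544, 0.1179, 0.1496]
eef_rot: [0.0, 0.002, 1.0, -0.0]
wrist_force: [0.5, -0.5, 0.0]
opening: 0.0869
```

```bash
python3 - <<'E'
from h import *
stat();st=manip.state()
im=manip.grab_frame("wrist")[:,:,::-1].copy()
P=np.array([.543,.119,.058])
for a in np.linspace(0,2*np.pi,24):
    p=pix(P+[.026*np.cos(a),.026*np.sin(a),0],"wrist",st)[0];cv2.circle(im,tuple(int(round(v)) for v in p),1,(255,0,255),-1)
cv2.imwrite("pics/w4.png",im[60:360,120:520])
go((.543,.119,.04,180))
E
```

```text
t 8.62 p [0.544  0.1179 0.1496] phi 179.76 F [ 0.5 -0.5  0. ] open 0.0869
rot [-0.   0.  -0.2] shift [  1.    0.8 109.6] rows>= 1.8
```

View pics/w4.png

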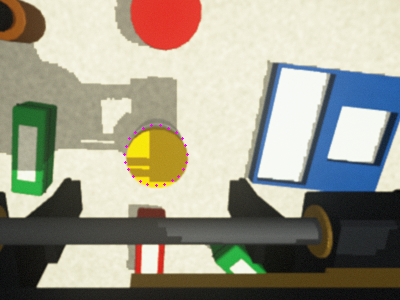

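The predicted lid circle falls on the yellow lid, so I'll descend, grasp and lift.

>>> apply_moves --motion '[0,0,0,1,1,50,1,0,0,0,1,1,90,1,0,0,0,1,1,110,1,0,0,0,1,1,110,1,0,0,0,1,1,110,1,0,0,0,1,1,110,-1,0,0,0,1,1,110,-1,0,0,0,1,1,110,-1,0,0,0,1,1,110,-1,0,0,0,1,1,110,-1,0,0,0,1,1,95,-1,0,0,0,1,1,50,-1,0,0,0,1,1,-10,-1,0,0,0,1,1,-30,-1,0,0,0,1,1,-30,-1,0,0,0,1,1,-30,-1]'

```text
time_s: 10.68
ee_pos: [0.5423, 0.1199, 0.1788]
eef_rot: [-0.001, 0.001, 1.0, -0.0]
wrist_force: [-0.0, 0.8, 0.2]
opening: 0.0501
```

```bash
python3 - <<'E'
from h import *
stat();
x,y=tp(OR,-.028,.032);print(x,y)
go((x+.001,y,.17,180-16.08),(x+.001,y,.13,180-16.08))
E
```

```text
t 10.68 p [0.5423 0.1199 0.1788] phi 179.86 F [-0.   0.8  0.2] open 0.0501
0.5189319322570811 -0.25127508976634444
rot [-0.  -0.1 15.9] shift [  21.5 -371.2    9. ] rows>= 6.0
rot [-0.  -0.1 15.9] shift [  21.4 -371.2   49. ] rows>= 6.0
```

>>> apply_moves --motion '[0,0,16,21,-371,9,-1,0,0,16,21,-371,9,-1,0,0,16,21,-371,9,-1,0,0,16,21,-371,9,-1,0,0,16,21,-371,9,-1,0,0,16,21,-371,9,-1,0,0,16,21,-371,29,-1,0,0,16,21,-371,49,-1,0,0,16,21,-371,49,-1,0,0,16,21,-371,49,-1,0,0,16,21,-371,49,-1]'

```text
time_s: 12.05
ee_pos: [0.5214, -0.251, 0.1312]
eef_rot: [0.0, 0.14, 0.99, -0.0]
wrist_force: [-0.3, -0.5, 0.1]
opening: 0.0495
```

```bash
python3 - <<'E'
from h import *
stat();
x,y=tp(OR,-.028,.032);
go((x+.001,y,.046,180-16.08))
cv2.imwrite("pics/w5.png",manip.grab_frame("wrist")[:,:,::-1])
E
```

```text
t 12.05 p [ 0.5214 -0.251   0.1312] phi 163.87 F [-0.3 -0.5  0.1] open 0.0495
rot [-0.   0.1 -0. ] shift [ 1.4 -0.7 85.2] rows>= 1.4
```

View pics/w5.png

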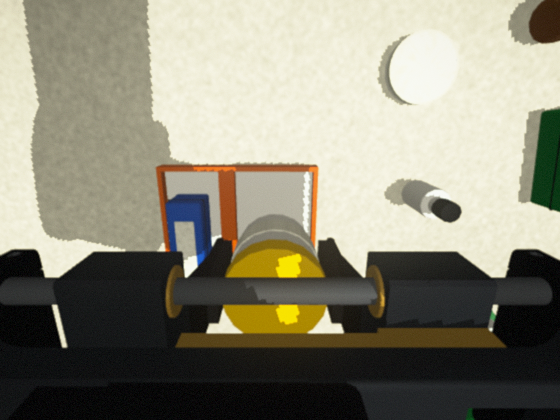

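>>> apply_moves --motion '[0,0,0,0,0,40,-1,0,0,0,0,0,70,-1,0,0,0,0,0,81,-1,0,0,0,0,0,84,-1,0,0,0,0,0,84,-1,0,0,0,0,0,84,-1]'

```text
time_s: 12.85
ee_pos: [0.5217, -0.2512, 0.0477]
eef_rot: [0.001, 0.14, 0.99, -0.0]
wrist_force: [-0.2, 0.4, -1.3]
opening: 0.05
```

```bash
python3 - <<'E'
from h import *
stat();
E
```

```text
t 12.85 p [ 0.5217 -0.2512  0.0477] phi 163.86 F [-0.2  0.4 -1.3] open 0.05
```

Not touching yet, so another 3 mm down before release.

>>> apply_moves --motion '[0,0,0,0,0,2,-1,0,0,0,0,0,3,-1,0,0,0,0,0,3,0.5,0,0,0,0,0,3,0.5,0,0,0,0,0,3,0.5,0,0,0,0,0,-20,0.5,0,0,0,0,0,-75,0.5,0,0,0,0,0,-110,1,0,0,0,0,0,-110,1,0,0,0,0,0,-110,1]'

```text
time_s: 14.1
ee_pos: [0.5207, -0.2507, 0.156]
eef_rot: [-0.0, 0.14, 0.99, 0.0]
wrist_force: [0.7, 1.4, -0.7]
opening: 0.0838
```

```bash
python3 - <<'E'
from h import *
stat();st=manip.state()
im=manip.grab_frame("wrist")[:,:,::-1].copy()
P=np.array([.5435,-.1217,.062])
for a in np.linspace(0,2*np.pi,12):
    p=pix(P+[.008*np.cos(a),.008*np.sin(a),0],"wrist",st)[0];cv2.circle(im,tuple(int(round(v)) for v in p),1,(255,0,255),-1)
cv2.imwrite("pics/w6.png",im)
go((.5435,-.1217,.15,180))
E
```

```text
t 14.1 p [ 0.5207 -0.2507  0.156 ] phi 163.87 F [ 0.7  1.4 -0.7] open 0.0838
rot [  0.   -0.1 -16.1] shift [ 13.6 130.2   5.6] rows>= 2.1
```

View pics/w6.png

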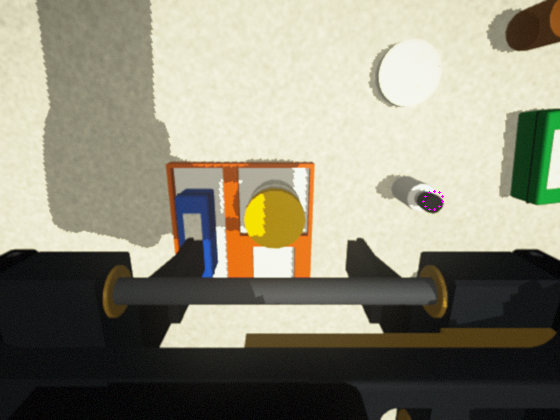

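The cup stands in the large well at (273,215), and the dropper cap matches the prediction at (432,201).

>>> apply_moves --motion '[0,0,-16,14,130,6,1,0,0,-16,14,130,6,1,0,0,-16,14,130,6,1,0,0,-16,14,130,6,1,0,0,-16,14,130,6,1]'

```text
time_s: 14.78
ee_pos: [0.5431, -0.1239, 0.1501]
eef_rot: [-0.0, 0.003, 1.0, -0.0]
wrist_force: [-0.6, -0.2, -0.2]
opening: 0.087
```

```bash
python3 - <<'E'
from h import *
stat()
go((.5435,-.1217,.035,180))
E
```

```text
t 14.78 p [ 0.5431 -0.1239  0.1501] phi 179.7 F [-0.6 -0.2 -0.2] open 0.087
rot [-0.  -0.  -0.3] shift [ -0.5   2.3 115.1] rows>= 1.8
```

>>> apply_moves --motion '[0,0,0,0,2,50,1,0,0,0,0,2,95,1,0,0,0,0,2,115,1,0,0,0,0,2,115,1,0,0,0,0,2,115,1,0,0,0,0,2,115,-1,0,0,0,0,2,115,-1,0,0,0,0,2,115,-1,0,0,0,0,2,115,-1,0,0,0,0,2,115,-1,0,0,0,0,2,115,-1,0,0,0,0,2,100,-1,0,0,0,0,2,50,-1,0,0,0,0,2,-5,-1,0,0,0,0,2,-30,-1,0,0,0,0,2,-30,-1,0,0,0,0,2,-30,-1]'

```text
time_s: 16.9
ee_pos: [0.5433, -0.1201, 0.1803]
eef_rot: [-0.0, 0.001, 1.0, 0.0]
wrist_force: [-0.1, 0.5, -0.0]
opening: 0.0249
```

```bash
python3 - <<'E'
from h import *
stat()
x,y=tp(OR,.041,.032);print(x,y)
go((x+.001,y,.17,180-16.08),(x+.001,y,.13,180-16.08))
E
```

```text
t 16.9 p [ 0.5433 -0.1201  0.1803] phi 179.86 F [-0.1  0.5 -0. ] open 0.0249
0.585230819798691 -0.2703920327945843
rot [ 0.  -0.  15.9] shift [ -43.3 -150.2   10.2] rows>= 2.5
rot [ 0.  -0.  15.9] shift [ -43.3 -150.2   50.2] rows>= 2.6
```

>>> apply_moves --motion '[0,0,16,-43,-150,10,-1,0,0,16,-43,-150,10,-1,0,0,16,-43,-150,10,-1,0,0,16,-43,-150,40,-1,0,0,16,-43,-150,50,-1,0,0,16,-43,-150,50,-1,0,0,16,-43,-150,50,-1]'

```text
time_s: 17.77
ee_pos: [0.5868, -0.2699, 0.1314]
eef_rot: [0.0, 0.14, 0.99, -0.0]
wrist_force: [0.6, 0.3, 0.7]
opening: 0.025
```

```bash
python3 - <<'E'
from h import *
stat()
x,y=tp(OR,.041,.032)
go((x+.001,y,.041,180-16.08))
cv2.imwrite("pics/w7.png",manip.grab_frame("wrist")[:,:,::-1])
E
```

```text
t 17.77 p [ 0.5868 -0.2699  0.1314] phi 163.9 F [0.6 0.3 0.7] open 0.025
rot [ 0.   0.1 -0. ] shift [ 0.5 -0.6 90.4] rows>= 1.4
```

View pics/w7.png

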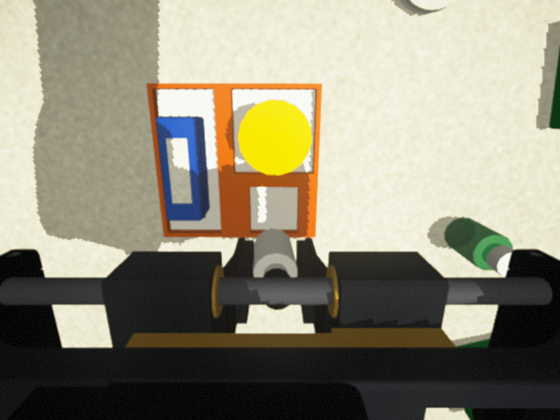

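All is aligned: the dropper hangs upright over the small well, with the cup and mailer in place.

>>> apply_moves --motion '[0,0,0,0,0,40,-1,0,0,0,0,0,75,-1,0,0,0,0,0,88,-1,0,0,0,0,0,91,-1,0,0,0,0,0,91,-1,0,0,0,0,0,91,-1]'

```text
time_s: 18.58
ee_pos: [0.5883, -0.2721, 0.0443]
eef_rot: [0.003, 0.141, 0.99, -0.001]
wrist_force: [-7.2, 2.0, 26.0]
opening: 0.0249
```

```bash
python3 - <<'E'
from h import *
stat()
E
```

```text
t 18.57 p [ 0.5883 -0.2721  0.0443] phi 163.82 F [-7.2  2.  26. ] open 0.0249
```

26 N at 4 mm above the expected height is suspicious, so I'll look before releasing.

```bash
python3 - <<'E'
from h import *
a=manip.grab_frame("side")[:,:,::-1];b=manip.grab_frame("wrist")[:,:,::-1]
cv2.imwrite("pics/s8.png",cv2.resize(a[220:380,290:470],None,fx=4,fy=4,interpolation=cv2.INTER_CUBIC)[:600])
cv2.imwrite("pics/w8.png",b)
stat()
E
```

```text
t 18.68 p [ 0.5883 -0.2721  0.0443] phi 163.83 F [-6.5  0.8 25. ] open 0.0252
```

View pics/s8.png

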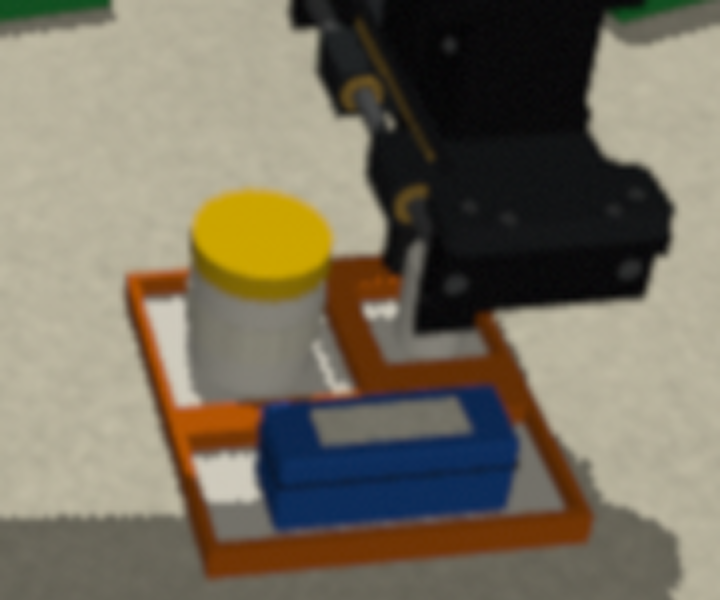

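View pics/w8.png

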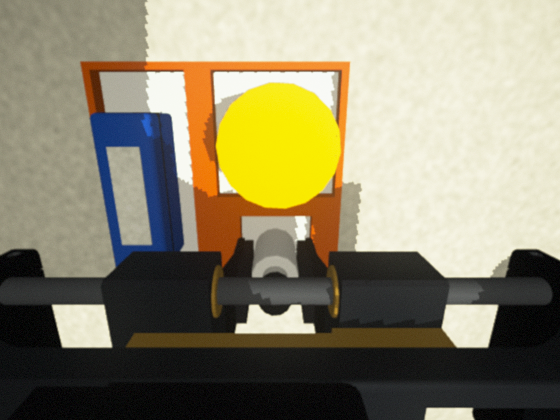

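The bottle is inside the well and still aligned with the tool. It is probably just resting on the floor, gripped a bit high. I'll relieve the pressure.

>>> apply_moves --motion '[0,0,0,0,0,-3,-1,0,0,0,0,0,-3,-1,0,0,0,0,0,-3,-1]'

```text
time_s: 19.05
ee_pos: [0.5873, -0.2706, 0.0444]
eef_rot: [0.001, 0.14, 0.99, -0.0]
wrist_force: [-2.9, 0.6, 12.6]
opening: 0.0256
```

```bash
python3 - <<'E'
from h import *
stat()
E
```

```text
t 19.05 p [ 0.5873 -0.2706  0.0444] phi 163.87 F [-2.9  0.6 12.6] open 0.0256
```

>>> apply_moves --motion '[0,0,0,0,0,-3,-1,0,0,0,0,0,-3,-1,0,0,0,0,0,-3,0,0,0,0,0,0,-3,0,0,0,0,0,0,-3,0,0,0,0,0,0,-20,0,0,0,0,0,0,-70,0,0,0,0,0,0,-120,0,0,0,0,0,0,-120,0,0,0,0,0,0,-120,0]'

```text
time_s: 20.3
ee_pos: [0.5864, -0.2702, 0.1632]
eef_rot: [0.0, 0.14, 0.99, 0.0]
wrist_force: [-0.6, -0.8, -1.2]
opening: 0.0436
```

```bash
python3 - <<'E'
from h import *
a=manip.grab_frame("side")[:,:,::-1]
cv2.imwrite("pics/s9.png",cv2.resize(a[220:380,290:470],None,fx=4,fy=4,interpolation=cv2.INTER_CUBIC)[:600])
cv2.imwrite("pics/w9.png",manip.grab_frame("wrist")[:,:,::-1])
stat()
E
```

```text
t 20.4 p [ 0.5858 -0.2699  0.1617] phi 163.86 F [ 0.1 -0.6  0.7] open 0.0435
```

View pics/s9.png

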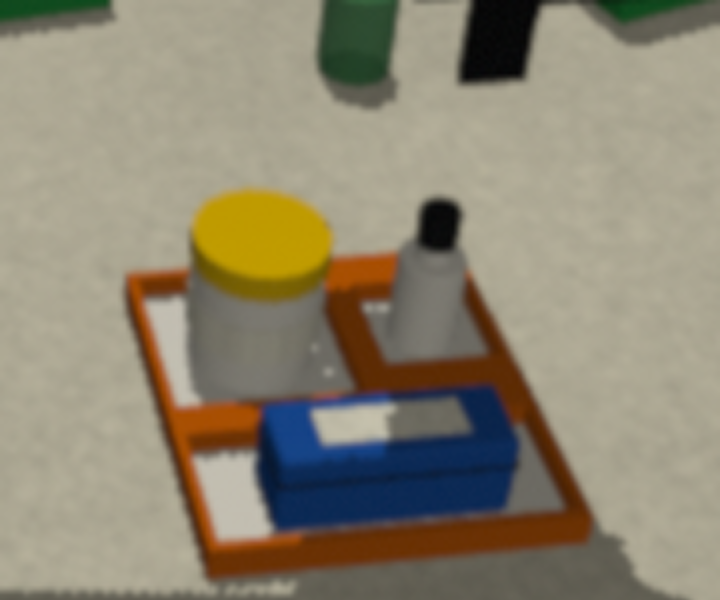

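View pics/w9.png

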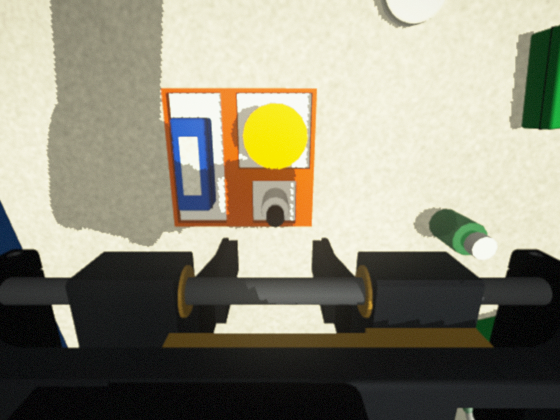

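All three stand flat in their compartments. I'll check the numbers from this view: tray corners (161,88), (317,89), (312,226), (176,227), lid centre (276,136), cap top centre (275,215), and mailer top corners about (169,118), (210,118), (213,209), (181,210).

```bash
python3 - <<'E'
from h import *
b=cv2.imread("pics/w9.png");cv2.imwrite("pics/w9z.png",cv2.resize(b[80:235,150:325],None,fx=4,fy=4,interpolation=cv2.INTER_CUBIC)[:600])
st=manip.state()
c=[proj(p,.014,"wrist",st) for p in [(161,88),(317,89),(312,226),(176,227)]]
print(np.round(c,4)); ctr=np.mean(c,0);print("ctr",ctr)
a=-.2807;M=np.array([[np.cos(a),np.sin(a)],[-np.sin(a),np.cos(a)]])
for n,p,z in [("cup",(276,136),.062),("drop",(275,215),.066),("mail",(193,164),.038)]:
    print(n,(M@(proj(p,z,"wrist",st)-ctr)[:2]*1e3).round(1))
go((.5448,.002,.15,180-7.95))
E
```

```text
[[ 0.4564 -0.3401  0.014 ]
 [ 0.4966 -0.2041  0.014 ]
 [ 0.6241 -0.2408  0.014 ]
 [ 0.586  -0.3765  0.014 ]]
ctr [ 0.54078658 -0.29037162  0.014     ]
cup [-27.5  33.2]
drop [37.1 32.4]
mail [ -1.7 -40.9]
rot [ 0.  -0.1 -8.2] shift [114.9 249.8  11.9] rows>= 4.4
```

View pics/w9z.png

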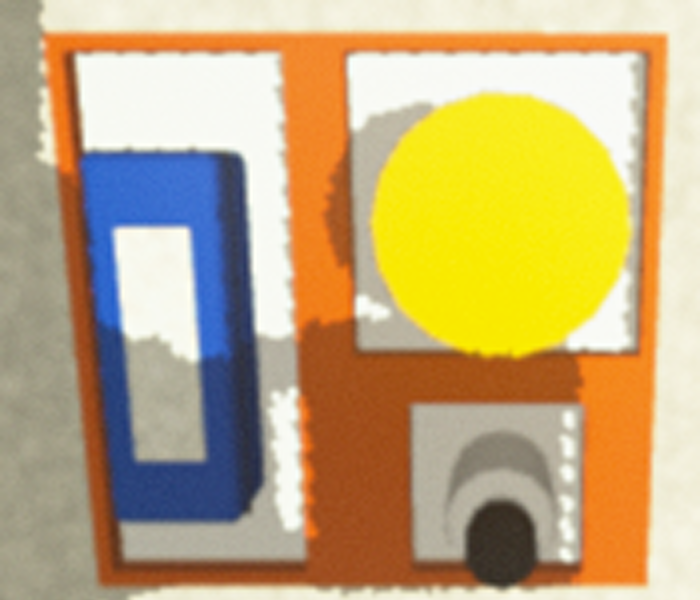

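In the tray frame the cup is at (-27.5, 33), the dropper at (37, 32) and the mailer at (-2, -41) mm, all inside their limits. Next is the green mailer at y≈0.002, against 0.21 and 0.18 for the other two, so it is the farthest right. I confirm it in a crop on arrival.

>>> apply_moves --motion '[0,0,-8,115,250,12,1,0,0,-8,115,250,12,1,0,0,-8,115,250,12,1,0,0,-8,115,250,12,1,0,0,-8,115,250,12,1,0,0,-8,115,250,12,1,0,0,-8,115,250,12,1,0,0,-8,115,250,12,1]'

```text
time_s: 21.4
ee_pos: [0.5454, 0.0002, 0.1503]
eef_rot: [-0.0, 0.072, 0.997, -0.0]
wrist_force: [0.8, 0.2, 0.8]
opening: 0.0868
```

```bash
python3 - <<'E'
from h import *
stat();st=manip.state()
im=manip.grab_frame("wrist")[:,:,::-1].copy()
a=-.1387
for l in [(.042,.015),(.042,-.015),(-.042,-.015),(-.042,.015)]:
    p=pix([.5448+np.cos(a)*l[0]-np.sin(a)*l[1],.002+np.sin(a)*l[0]+np.cos(a)*l[1],.034],"wrist",st)[0];cv2.circle(im,tuple(int(round(v)) for v in p),2,(255,0,255),-1)
cv2.imwrite("pics/w10.png",cv2.resize(im[60:310,100:450],None,fx=2,fy=2))
go((.5448,.002,.034,180-7.95))
E
```

```text
t 21.4 p [5.454e-01 2.000e-04 1.503e-01] phi 171.73 F [0.8 0.2 0.8] open 0.0868
rot [-0.  -0.  -0.3] shift [  0.8   1.6 116.4] rows>= 1.9
```

View pics/w10.png

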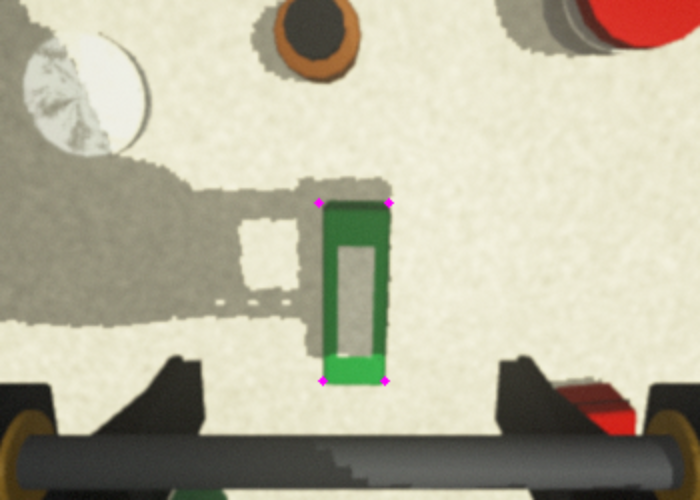

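The enlarged crop shows the green mailer, at crop (355,290), lined up with the jaws. The amber bottle is behind it and no other green mailer lies farther right.

>>> apply_moves --motion '[0,0,0,1,2,50,1,0,0,0,1,2,95,1,0,0,0,1,2,116,1,0,0,0,1,2,116,1,0,0,0,1,2,116,1,0,0,0,1,2,116,-1,0,0,0,1,2,116,-1,0,0,0,1,2,116,-1,0,0,0,1,2,116,-1,0,0,0,1,2,116,-1,0,0,0,1,2,116,-1,0,0,0,1,2,100,-1,0,0,0,1,2,50,-1,0,0,0,1,2,-5,-1,0,0,0,1,2,-20,-1,0,0,0,1,2,-20,-1,0,0,0,1,2,-20,-1]'

```text
time_s: 23.58
ee_pos: [0.5437, 0.004, 0.1692]
eef_rot: [-0.001, 0.071, 0.997, -0.0]
wrist_force: [0.2, -0.2, -0.7]
opening: 0.0294
```

```bash
python3 - <<'E'
from h import *
stat()
x,y=tp(BL,0,-.034);print(x,y)
go((x,y,.165,180-6.16),(x,y,.12,180-6.16))
E
```

```text
t 23.57 p [0.5437 0.004  0.1692] phi 171.86 F [ 0.2 -0.2 -0.7] open 0.0294
0.5290189932946144 0.24985659558510076
rot [-0.  -0.1 -2. ] shift [ 49.4 241.3   4.1] rows>= 3.9
rot [-0.  -0.1 -2. ] shift [ 49.3 241.3  49.1] rows>= 4.0
```

>>> apply_moves --motion '[0,0,-2,49,241,4,-1,0,0,-2,49,241,4,-1,0,0,-2,49,241,4,-1,0,0,-2,49,241,4,-1,0,0,-2,49,241,30,-1,0,0,-2,49,241,49,-1,0,0,-2,49,241,49,-1,0,0,-2,49,241,49,-1,0,0,-2,49,241,49,-1]'

```text
time_s: 24.7
ee_pos: [0.531, 0.2492, 0.1225]
eef_rot: [0.001, 0.054, 0.999, 0.0]
wrist_force: [0.3, 0.0, -1.1]
opening: 0.0299
```

```bash
python3 - <<'E'
from h import *
stat();st=manip.state()
x,y=tp(BL,0,-.034)
go((x,y,.0405,180-6.16))
im=manip.grab_frame("wrist")[:,:,::-1].copy()
for l in [(.059,.063),(.059,-.063),(-.059,-.063),(-.059,.063)]:
    p=pix([*tp(BL,*l),.014],"wrist",st)[0];cv2.drawMarker(im,tuple(int(round(v)) for v in p),(255,0,255),0,10)
cv2.imwrite("pics/w11.png",im)
E
```

```text
t 24.7 p [0.531  0.2492 0.1225] phi 173.8 F [ 0.3  0.  -1.1] open 0.0299
rot [ 0.1  0.1 -0. ] shift [ 2.1  0.4 82. ] rows>= 1.3
```

View pics/w11.png

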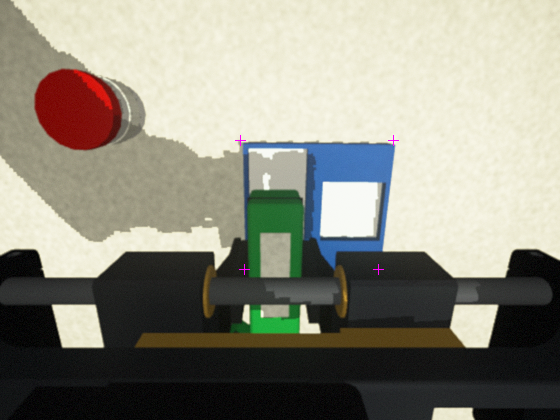

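The tray sits about 2 mm farther in +x and +y than predicted, so I fold that in and lower.

>>> apply_moves --motion '[0,0,0,0,2,40,-1,0,0,0,0,2,68,-1,0,0,0,0,2,79,-1,0,0,0,0,2,81,-1,0,0,0,0,2,81,-1,0,0,0,0,2,81,-1]'

```text
time_s: 25.5
ee_pos: [0.5311, 0.2514, 0.0419]
eef_rot: [0.001, 0.054, 0.999, 0.0]
wrist_force: [-3.1, -2.3, 6.3]
opening: 0.03
```

```bash
python3 - <<'E'
from h import *
stat()
E
```

```text
t 25.5 p [0.5311 0.2514 0.0419] phi 173.84 F [-3.1 -2.3  6.3] open 0.03
```

Light contact with the floor; release and rise.

>>> apply_moves --motion '[0,0,0,0,0,0,0.1,0,0,0,0,0,0,0.1,0,0,0,0,0,0,0.1,0,0,0,0,0,-20,0.1,0,0,0,0,0,-70,0.1,0,0,0,0,0,-110,1,0,0,0,0,0,-110,1,0,0,0,0,0,-110,1]'

```text
time_s: 26.5
ee_pos: [0.5301, 0.2514, 0.1499]
eef_rot: [-0.0, 0.054, 0.999, -0.0]
wrist_force: [-0.2, -0.7, 0.3]
opening: 0.0702
```

```bash
python3 - <<'E'
from h import *
stat()
cv2.imwrite("pics/w12.png",manip.grab_frame("wrist")[:,:,::-1])
go((.434,.0035,.15,180))
E
```

```text
t 26.5 p [0.5301 0.2514 0.1499] phi 173.86 F [-0.2 -0.7  0.3] open 0.0702
rot [-0.1 -0.1 -6.1] shift [  68.8 -256.5   -0.3] rows>= 4.2
```

View pics/w12.png

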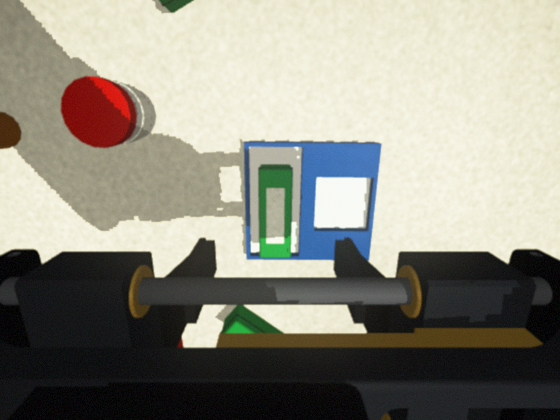

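The green mailer lies flat in its slot at (276,210). Next is the amber bottle.

>>> apply_moves --motion '[0,0,-6,69,-256,0,1,0,0,-6,69,-256,0,1,0,0,-6,69,-256,0,1,0,0,-6,69,-256,0,1,0,0,-6,69,-256,0,1,0,0,-6,69,-256,0,1,0,0,-6,69,-256,0,1,0,0,-6,69,-256,0,1]'

```text
time_s: 27.55
ee_pos: [0.4348, 0.0056, 0.1503]
eef_rot: [-0.0, 0.0, 1.0, -0.0]
wrist_force: [-0.6, 0.5, -0.4]
opening: 0.0871
```

```bash
python3 - <<'E'
from h import *
stat();st=manip.state()
im=manip.grab_frame("wrist")[:,:,::-1].copy()
P=np.array([.434,.0035,.066])
for a in np.linspace(0,2*np.pi,16):
    p=pix(P+[.011*np.cos(a),.011*np.sin(a),0],"wrist",st)[0];cv2.circle(im,tuple(int(round(v)) for v in p),1,(255,0,255),-1)
cv2.imwrite("pics/w13.png",cv2.resize(im[100:350,100:450],None,fx=2,fy=2))
go((.434,.0035,.037,180))
E
```

```text
t 27.55 p [0.4348 0.0056 0.1503] phi 179.98 F [-0.6  0.5 -0.4] open 0.0871
rot [-0. -0. -0.] shift [  0.8  -1.8 113.4] rows>= 1.8
```

View pics/w13.png

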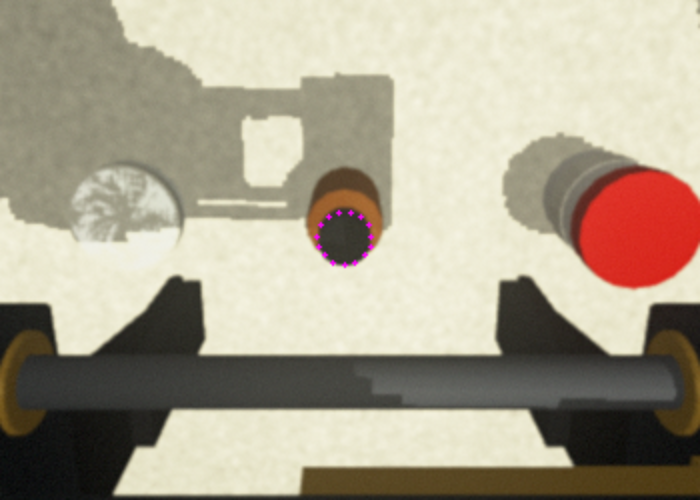

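The predicted cap circle falls on the amber cap, with clear space to the red cup; descend.

>>> apply_moves --motion '[0,0,0,1,-2,50,1,0,0,0,1,-2,95,1,0,0,0,1,-2,113,1,0,0,0,1,-2,113,1,0,0,0,1,-2,113,1,0,0,0,1,-2,113,-1,0,0,0,1,-2,113,-1,0,0,0,1,-2,113,-1,0,0,0,1,-2,113,-1,0,0,0,1,-2,113,-1,0,0,0,1,-2,113,-1,0,0,0,1,-2,100,-1,0,0,0,1,-2,50,-1,0,0,0,1,-2,-5,-1,0,0,0,1,-2,-30,-1,0,0,0,1,-2,-30,-1,0,0,0,1,-2,-30,-1]'

```text
time_s: 29.72
ee_pos: [0.433, 0.0022, 0.1801]
eef_rot: [-0.0, 0.001, 1.0, -0.0]
wrist_force: [-0.0, -0.6, -0.1]
opening: 0.0335
```

```bash
python3 - <<'E'
from h import *
stat()
x,y=tp(BL,0,.032);x+=.002;y+=.002;print(x,y)
go((x,y,.18,180-6.16),(x,y,.13,180-6.16))
E
```

```text
t 29.73 p [0.433  0.0022 0.1801] phi 179.86 F [-0.  -0.6 -0.1] open 0.0335
0.5381062416050687 0.3174749688610817
rot [-0. -0.  6.] shift [-1.043e+02  3.155e+02 -1.000e-01] rows>= 5.3
rot [-0. -0.  6.] shift [-104.4  315.5   49.9] rows>= 5.4
```

>>> apply_moves --motion '[0,0,6,-104,315,0,-1,0,0,6,-104,315,0,-1,0,0,6,-104,315,0,-1,0,0,6,-104,315,0,-1,0,0,6,-104,315,0,-1,0,0,6,-104,315,10,-1,0,0,6,-104,315,35,-1,0,0,6,-104,315,50,-1,0,0,6,-104,315,50,-1,0,0,6,-104,315,50,-1,0,0,6,-104,315,50,-1]'

```text
time_s: 31.1
ee_pos: [0.5388, 0.3171, 0.1317]
eef_rot: [0.001, 0.054, 0.999, 0.001]
wrist_force: [0.2, 0.3, -1.0]
opening: 0.0331
```

```bash
python3 - <<'E'
from h import *
stat()
x,y=tp(BL,0,.032);x+=.002;y+=.002
go((x,y,.045,180-6.16))
cv2.imwrite("pics/w14.png",manip.grab_frame("wrist")[:,:,::-1])
E
```

```text
t 31.1 p [0.5388 0.3171 0.1317] phi 173.84 F [ 0.2  0.3 -1. ] open 0.0331
rot [ 0.1  0.1 -0. ] shift [ 0.8  0.2 86.7] rows>= 1.4
```

View pics/w14.png

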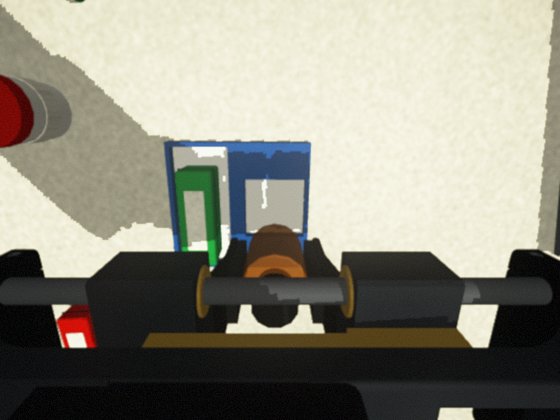

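>>> apply_moves --motion '[0,0,0,0,0,40,-1,0,0,0,0,0,72,-1,0,0,0,0,0,83,-1,0,0,0,0,0,86,-1,0,0,0,0,0,86,-1,0,0,0,0,0,86,-1]'

```text
time_s: 31.9
ee_pos: [0.539, 0.3175, 0.0458]
eef_rot: [0.001, 0.054, 0.999, 0.001]
wrist_force: [0.3, 0.5, -0.8]
opening: 0.0333
```

```bash
python3 - <<'E'
from h import *
stat()
E
```

```text
t 31.9 p [0.539  0.3175 0.0458] phi 173.86 F [ 0.3  0.5 -0.8] open 0.0333
```

Still about 4–5 mm free; down 3 mm more, release, rise.

>>> apply_moves --motion '[0,0,0,0,0,2,-1,0,0,0,0,0,3,-1,0,0,0,0,0,3,-1,0,0,0,0,0,3,0.15,0,0,0,0,0,3,0.15,0,0,0,0,0,3,0.15,0,0,0,0,0,-20,0.15,0,0,0,0,0,-70,0.15,0,0,0,0,0,-120,0.15,0,0,0,0,0,-120,1,0,0,0,0,0,-120,1,0,0,0,0,0,-120,1]'

```text
time_s: 33.4
ee_pos: [0.5375, 0.3166, 0.163]
eef_rot: [-0.001, 0.054, 0.999, -0.001]
wrist_force: [-0.2, -0.5, -0.5]
opening: 0.0722
```

```bash
python3 - <<'E'
from h import *
stat();st=manip.state()
b=manip.grab_frame("wrist")[:,:,::-1];a=manip.grab_frame("side")[:,:,::-1]
cv2.imwrite("pics/w15z.png",cv2.resize(b[100:260,130:330],None,fx=3.7,fy=3.7,interpolation=cv2.INTER_CUBIC))
cv2.imwrite("pics/s15.png",a)
E
```

```text
t 33.4 p [0.5375 0.3166 0.163 ] phi 173.86 F [-0.2 -0.5 -0.5] open 0.0722
```

View pics/w15z.png

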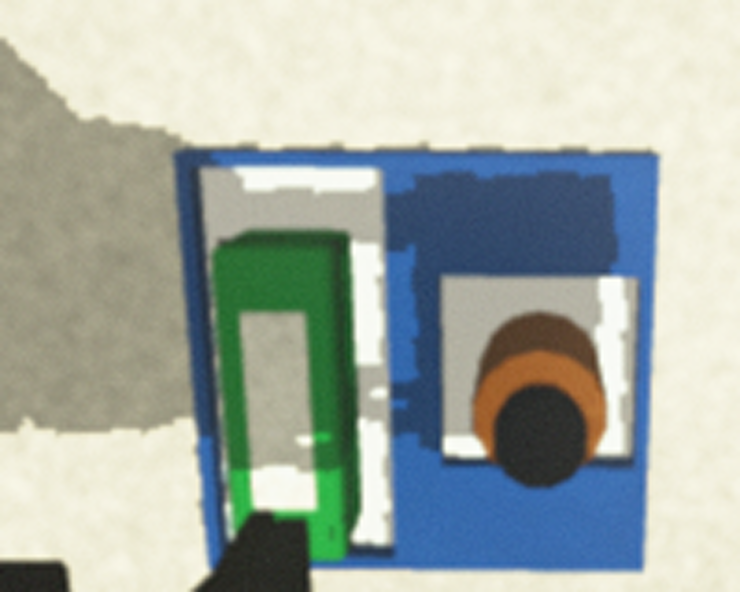

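View pics/s15.png

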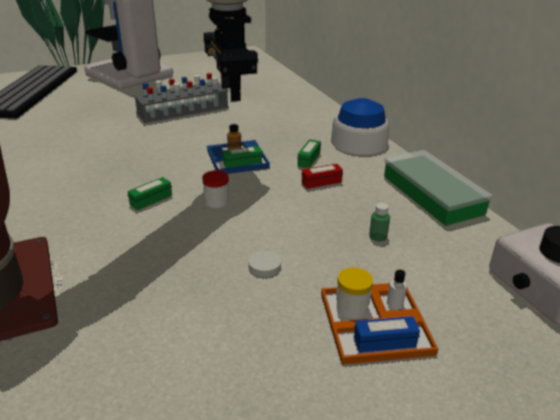

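```bash
python3 - <<'E'
from h import *
st=manip.state()
f=lambda p:(p[0]/3.7+130-.4,p[1]/3.7+100-.4)
c=np.array([proj(f(p),.014,"wrist",st) for p in [(176,151),(658,152),(643,570),(212,570)]])
ctr=c.mean(0);print(c.round(4),ctr, np.linalg.norm(c[0]-c[1]),np.linalg.norm(c[1]-c[2]))
a=-.1076;M=np.array([[np.cos(a),np.sin(a)],[-np.sin(a),np.cos(a)]])
m=np.array([proj(f(p),.038,"wrist",st) for p in [(216,250),(335,247),(347,560),(233,560)]])
print("mail",(M@(m.mean(0)-ctr)[:2]*1e3).round(1),np.linalg.norm(m[1]-m[2]),"amber",(M@(proj(f((541,436)),.070,"wrist",st)-ctr)[:2]*1e3).round(1))
E
```

```text
[[0.4701 0.2299 0.014 ]
 [0.4837 0.3541 0.014 ]
 [0.6015 0.3408 0.014 ]
 [0.5883 0.2167 0.014 ]] [0.53588391 0.28537434 0.014     ] 0.12488019934752444 0.11854957495549412
mail [  3.5 -33.2] 0.08331344135782373 amber [-0.6 32.4]
```

>>> apply_moves --motion '[0,0,0,0,0,-40,1,0,0,0,0,0,-80,1,0,0,0,0,0,-80,1,0,0,0,0,0,-80,1]'

```text
time_s: 34.0
ee_pos: [0.538, 0.3169, 0.2435]
eef_rot: [-0.001, 0.054, 0.999, -0.0]
wrist_force: [0.2, 0.2, -0.3]
opening: 0.0868
```

```bash
python3 - <<'E'
from h import *
stat()
b=manip.grab_frame("top")[:,:,::-1]
cv2.imwrite("pics/top16.png",b)
E
```

```text
t 34.0 p [0.538  0.3169 0.2435] phi 173.86 F [ 0.2  0.2 -0.3] open 0.0868
```

View pics/top16.png

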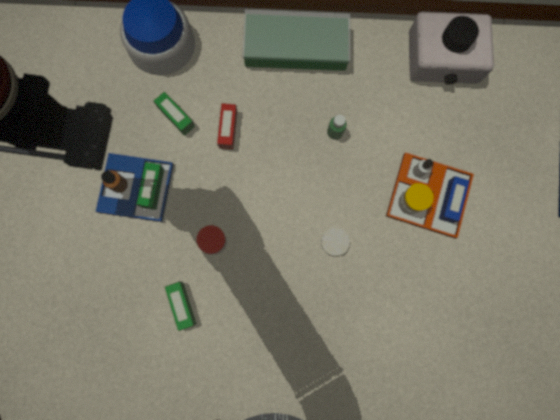

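The top view shows all five in place: green mailer (149,185), amber (113,182), yellow cup (418,197), dropper (424,167) and blue mailer (455,199). The spares are unmoved at (228,125), (211,239) and (338,127). I'm handing in.

```bash
python3 -c "
from rig import manip
print(manip.job_done())"
```

```text
the job is handed in; nothing more can be done
None
```

Both kits are made up and the job is handed in, at about 34 s of the 125 s allowed; no verdict was reported. I finished the orange kit first (blue mailer, yellow cup, dropper), then placed the green mailer and the amber bottle. The green mailer I took was the one farthest to the robot's right, at y ≈ 0.00 m against 0.21 and 0.18 m for the other two.

My last wrist-camera measurements, in each tray's own frame, put all five inside their limits:

| Thing | Measured x, y (mm) | Compartment centre (mm) |
|---|---|---|
| Blue mailer | (-2, -41) | (0, -42) |
| Yellow cup | (-27.5, 33) | (-28, 32) |
| Dropper | (37, 32) | (41, 32) |
| Green mailer | (3.5, -33) | (0, -34) |
| Amber bottle | (-1, 32) | (0, 32) |

In the final top view the red mailer, red-lidded cup and green bottle are where they started, and the gripper is open and clear of everything.

- **Dropper:** it met the floor about 5 mm higher than I expected, at about 26 N. I eased the pressure before releasing it; it then stood upright in its well. I did not find the cause.
- **Cameras:** the top and wrist cameras disagreed by 2–4 mm on where the trays are. I corrected for this at the blue tray (2 mm in x and y) and by 1 mm for the cup and dropper.

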